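# Latch the tile mould shut

## Task

Two split tile moulds lie open on the bench. On the one with the brass pattern in it, swing the wire loop of the draw latch over so that it hooks behind the yellow keeper, then throw the red lever over past its toggle point and fully down so that the latch stays locked and the end block is drawn up tight. Do not disturb the latch of the empty mould.

Things in the scene. Friction and masses are not known exactly. Their poses are not given: they have to be found in the camera images.
- mould_keeper (a point): Seat for the loop's bar behind the yellow hook keeper, on the brass-pattern mould's sprung end block (15 N, draws in 5 mm to -x). 65 mm over the table, 20 over the steel top. +x: level, from lever pivot past the keeper; y: hinge axes. Post 16 mm wide, face 3 mm to -x; its lip ends 3 mm to +x, top 9 mm above. Rails catch the bar up to 28 mm to +x. Slack hooked bar: 12 to 22 mm to +x.
- mould_ball (a point): Centre of the blue ball (18 mm) on that latch's wire loop, 38 mm wide: pinch from above, fingers closing along the keeper's y. Ball 92 mm, 6 mm cross bar 66 mm from the loop's pin, about which it swings to +x; starts upright within 20 degrees, falls on by itself below 60 degrees. Hooked, lever up: 32 to 48 mm to +x of the seat, 3 to 15 mm below it; latched: 26 mm to +x, level.
- mould_tip (a point): Tip of that latch's red lever, 66 mm from its pivot (51 mm to -x of the unlatched seat, 4 mm above; axis y). Handle 18 x 6 mm, starts leaning to +x, 52 to 70 degrees above level, stays while the loop is slack. Throw it up and over to -x, under 8 N at the tip, to a stop where it lies level; toggle point 14 degrees before. Loop's pin: 20 mm from the pivot, 10 degrees ahead of the handle.
- spare_ball (a point): Centre of the blue ball on the loop of the other mould's latch, the same but with an empty cavity (no brass pattern): leave it alone. The moulds may change places; each is 190 x 200 mm, steel top 45 mm above the table.

How it is judged:
By the outcome, as a careful person would: the job done as asked, in the order asked, and still so for the second after the job is handed in, with the robot touching nothing.
It also fails if it takes over 42 s, if anything falls off the work surface, if the arm or the gripper's body presses on something with over 40 N, if the wrist force passes 120 N, or if a joint passes its speed limit or range.

## Robot

A 7-joint arm with a two-finger parallel gripper is mounted at the origin on the work surface. World frame = base frame: x ahead of the robot, y to its left, z up, the work surface at z = 0. Lengths are in m, angles in rad, forces in N, time in s.
With the tool pointing down it reaches from about 0.4 to 0.85 m from the base axis. Payload 10.4 kg.
Tool frame: the origin (TCP) lies between the finger pads; the fingertips stand 22 mm ahead of it and the grasp point (between the pads) lies 3 mm ahead of it; z points along the fingers, y is the line along which they close (so a half turn about z gives the same grasp; the last joint's range is limited). The gripper opens to 85 mm and grips with 20 to 120 N. Pads are 22 mm wide; open, the fingers measure 114 mm over their backs; the gripper's body (76 mm by 85 mm) begins 54 mm behind the grasp point. The pads swing forward as they close: fully open they stand 13 mm farther back than shut.
Start: joints at [1.171, 0.332, -0.065, 1.46, 0.022, 1.35, -0.088], TCP at [0.23, -0.581, 0.219] pointing down, gripper open.
Joint ranges: [-2.6, 2.6], [-0.5, 2.12], [-1.47, 1.34], [0.16, 2.42], [-1.27, 4.41], [0.06, 2.06], [-2.6, 2.6]. Speed limits (rad/s): [2.22, 2.22, 2.79, 2.79, 3.14, 3.14, 3.14].

## Interface

Orientations are given as a unit quaternion [x, y, z, w].
In Python, from workcell import manip, camera, ticket, boxes_of, outline_of gives the robot as it stands.
- The arm moves only by the tool carry_out, never from a script. Its argument "deltas" is a list of rows, each a list of 5 numbers: the shift along the tool's x, y, z as a fraction of full scale, then the turn about the tool's z as a fraction of full scale, then the opening, from -1 (shut) to 1 (fully open), so that 0 is half open. In form: [[tx, ty, tz, spin, gripper], ...]. A call has 1 to 20 rows; each row is the pose to reach, as a shift and turn from the pose commanded when the call began, along the tool's axes at that moment; what a row does not reach only later rows make up. Full scale, the value 1, is 150 mm for a shift and 30 degrees for a turn. A row lasts 1/8 s, in which the tool goes at most 62.5 mm and 10.7 degrees, less where a joint would pass 70% of its speed; a pose out of reach is approached as far as the arm can. A call with a number of a shift or a turn outside -1 to 1 is refused whole. A call with a gripper value outside its range is refused whole. The fingers move at their own pace and stop on an object; "force" is the grip in N (left out, the last holds). Time passes only in rows, so rows that repeat a pose let the fingers close. It gives the time, the measured TCP pose, the force, the opening and the grip force at its end, in the units of the state.
- manip.get_obs(): the state, without advancing time (a new reading comes with each control period).
- camera(name): name is "side" or "top"; returns a dict with "img" (480x640x3 uint8, red, green, blue), "depth" (480x640 float32, m along the optical axis (not along the pixel's ray), 0 where there is no reading), "vertical_fov" (degrees; the focal length in pixels is half the picture's height over the tangent of half this angle, whatever the lens; pixels are square), "cx", "cy" (the principal point, pixels), "R" (3x3) and "t" (3): a world point X has camera coordinates R X + t. Camera axes: x right, y down, z forward; pixel columns grow to the right and rows downward; lengths in m; the calibration is good to about 2 mm. A picture is of the moment at which its call begins.
- ticket.hand_in(): hands the job in; it is judged then, once.
Trained networks look in a picture, given as the dict that the camera call returned (one of the last four; its "shot" number tells which), for a name from the list of things; names that differ only in an ending like _2 or _b are one class to them, and where a whole thing is asked for, a point or a joint stands for the part that bears it (a point fixed in the world has none). Each returns a list of dicts, best first, with "conf" (0 to 1); they miss things now and then, are a little off and sometimes report something else, mostly with a low value. They report only what shows in the picture. A call takes as long as a camera call.
- boxes_of(query, picture): "position" ([x, y, z] in m, in world coordinates, good to about 4 mm: the middle of the surface that is visible of it).
- outline_of(query, picture): "region" (480x640 bool, what is visible of it).
The state is a dict: "clock": time; "joint_pos": joint angles; "joint_velocities": joint speeds; "tau": joint torques, N m; "position": TCP position; "ee_rot": TCP orientation; "ft_force": force on the tool from outside, world axes, zero at the start; "torque": the same for the moment, N m; "grip_width": opening from 0.0 (shut) to 1.0 (fully open); "grasp_force": force on a finger pad.
Only numpy, scipy, OpenCV 4.12 (cv2) and the standard library are available. Lean on these libraries where they do the work, as an engineer would, in place of code of your own. Each camera call takes 0.05 s, during which the arm holds its last target. There are 200 camera calls.

## Working session

There is one attempt and no reset: what is moved stays moved. The work goes in short steps, Python scripts to look and compute and a tool call to move; the robot and the scene stay as the last step left them, time stands still between calls to the robot, and variables do not carry over. Pictures are saved under pics/ and viewed, at most 10 in all, crops included, and the job is handed in when it is done.

Besides the shell and the picture viewer there is one more tool, called after "Call:" as name(argument=value, ...) on one line, values as JSON. carry_out: Moves the arm, as the interface text tells. Its arguments: {"type":"object","properties":{"deltas":{"type":"array","items":{"type":"array","items":{"type":"number"}}},"force":{"type":"number"}},"required":["deltas"]}

```bash
mkdir -p pics; ls; cat > h.py <<'E'
import numpy as np, cv2
from workcell import manip, camera, ticket, boxes_of, outline_of
def f(c): return 240/np.tan(np.radians(c["vertical_fov"]/2))
def xyz(c):
    v,u=np.mgrid[0:480,0:640]; d=c["depth"]; k=f(c)
    P=np.stack([(u-c["cx"])/k*d,(v-c["cy"])/k*d,d],-1)
    return (P-c["t"])@c["R"]
def proj(c,X):
    p=c["R"]@np.array(X)+c["t"]; return f(c)*p[:2]/p[2]+[c["cx"],c["cy"]]
def save(c,n): cv2.imwrite("pics/"+n,c["img"][:,:,::-1])
E
python3 - <<'E'
from h import *
np.set_printoptions(precision=4,suppress=True)
o=manip.get_obs(); print(o)
for n in("side","top"):
    c=camera(n); save(c,n+"0.png"); np.savez("/tmp/"+n,**{k:v for k,v in c.items() if not isinstance(v,str)})
    print(n,c["vertical_fov"],c["cx"],c["cy"],c["R"],c["t"])
    for q in("mould_keeper","mould_ball","mould_tip","spare_ball"):
        print(q,[(np.round(b["position"],4).tolist(),round(b["conf"],2)) for b in boxes_of(q,c)[:3]])
E
```

```text
pics
{'clock': 0.0, 'joint_pos': array([ 1.1714,  0.3328, -0.0647,  1.461 ,  0.0216,  1.3499, -0.0885]), 'joint_velocities': array([-0.0008, -0.0004,  0.    , -0.0009,  0.0006, -0.001 , -0.0003]), 'tau': array([  0.0015, -62.5463,   0.05  , -39.1611,   0.0163,   0.0099,
         0.    ]), 'position': array([ 0.2298, -0.5808,  0.2177]), 'ee_rot': array([ 0.9823,  0.1873, -0.0002, -0.0007]), 'ft_force': array([ 0.0489,  1.0594, -0.5316]), 'torque': array([0.0434, 0.0205, 0.0283]), 'grasp_force': 0.0, 'grip_width': 1.0003276124963867}
side 45.92495087259331 316.5353603301043 235.7048924265153 [[ 0.756  -0.6544  0.0157]
 [-0.4918 -0.5837 -0.646 ]
 [ 0.4319  0.4807 -0.7632]] [-0.4616  0.3475  0.7599]
mould_keeper [([0.5697, 0.1367, 0.0426], 0.95), ([0.5461, -0.1916, 0.1587], 0.6)]
mould_ball [([0.5289, 0.1208, 0.1495], 0.55)]
mould_tip [([0.5296, 0.1147, 0.1173], 0.67)]
spare_ball [([0.5468, -0.1945, 0.1571], 0.9)]
top 45.15777340939746 321.36135026380947 244.79225096508807 [[ 0.0282 -0.9996 -0.0024]
 [-0.9789 -0.0272 -0.2025]
 [ 0.2023  0.0081 -0.9793]] [-0.0608  0.5878  1.0204]
mould_keeper [([0.5735, 0.184, 0.043], 0.8)]
mould_ball [([0.5312, 0.1238, 0.1568], 0.66)]
mould_tip [([0.5276, 0.1183, 0.1133], 0.65)]
spare_ball [([0.5537, -0.1907, 0.1544], 0.46)]
```

View pics/side0.png

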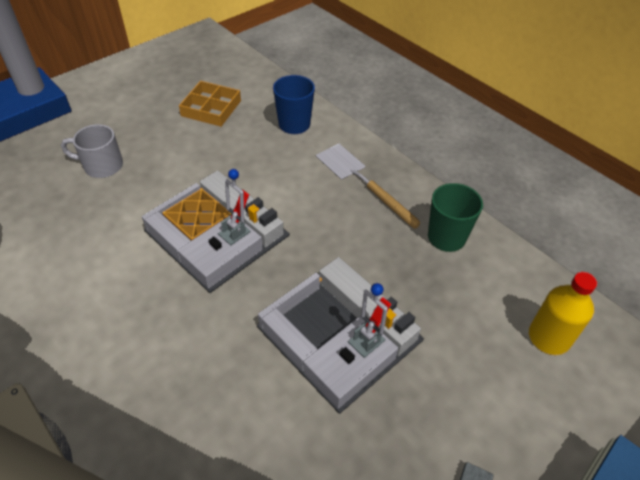

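View pics/top0.png

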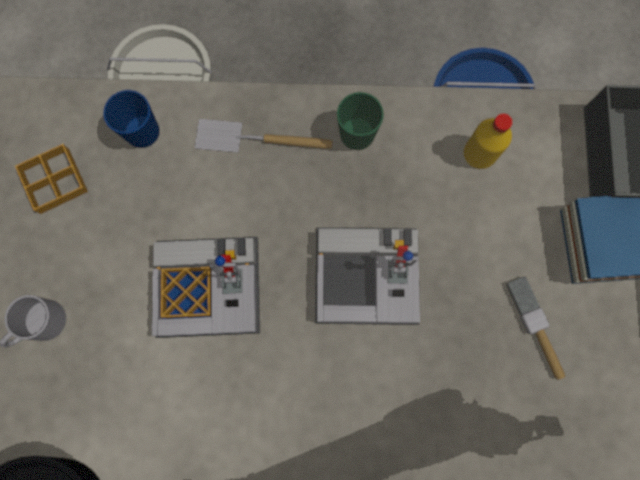

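Side view: the brass-pattern mould is around (215,230), with its blue ball at (233,174). Top view: the same mould is the left one (205,287), with ball (221,261) and keeper about (228,254). The empty mould is on the right at (368,275).

```bash
python3 - <<'E'
from h import *
np.set_printoptions(precision=4,suppress=True)
C={n:dict(np.load(f"/tmp/{n}.npz")) for n in("side","top")}
B={"side":(140,160,300,300),"top":(145,230,270,345)}
pix={}
for n,c in C.items():
    x0,y0,x1,y1=B[n]; X=xyz(c); h=cv2.cvtColor(c["img"],cv2.COLOR_RGB2HSV).astype(int)
    m0=np.zeros((480,640),bool); m0[y0:y1,x0:x1]=1; m0&=(X[...,2]>.03)&(h[...,1]>130)
    for k,(a,b) in dict(blue=(105,130),yellow=(20,30),red1=(0,6)).items():
        m=m0&(h[...,0]>=a)&(h[...,0]<=b)&(h[...,2]>70)
        if k=="blue": m&=X[...,2]>.1
        if k=="yellow": m&=(X[...,0]>.52)&(h[...,2]>170)
        v,u=np.nonzero(m); 
        if len(u)==0: print(n,k,0);continue
        pix[n,k]=np.array([u.mean(),v.mean()])
        print(n,k,len(u),pix[n,k],"lo",X[m].min(0),"hi",X[m].max(0),"med",np.median(X[m],0))
    # steel top plane edges
    if n=="top":
        m=(X[...,2]>.040)&(X[...,2]<.052); m[:, :140]=0; m[:,280:]=0;m[:220]=0;m[350:]=0
        print("rect",cv2.minAreaRect((X[m][:,:2]*1000).astype(np.float32)),np.median(X[m][:,2]))
    im=c["img"][y0:y1,x0:x1,::-1]
    cv2.imwrite(f"pics/{n}crop.png",cv2.resize(im,None,fx=5,fy=5,interpolation=cv2.INTER_CUBIC)[:600,:800])
def P(c): 
    k=f(c); return np.array([[k,0,c["cx"]],[0,k,c["cy"]],[0,0,1]])@np.c_[c["R"],c["t"]]
for k in("blue","yellow","red1"):
    p=cv2.triangulatePoints(P(C["side"]),P(C["top"]),pix["side",k],pix["top",k]); print(k,(p[:3]/p[3]).ravel())
a,b=[cv2.resize(C[n]["img"][y:y+80,x:x+80,::-1],None,fx=5,fy=5,interpolation=cv2.INTER_CUBIC) for n,x,y in(("side",205,165),("top",190,230))]
cv2.imwrite("pics/pair.png",np.hstack([a,b]))
E
```

```text
side blue 72 [233.0694 173.6806] lo [0.5244 0.1099 0.1763] hi [0.5382 0.1227 0.1876] med [0.5305 0.1157 0.1828]
side yellow 43 [253.3256 208.5116] lo [0.5584 0.1126 0.0693] hi [0.5722 0.1281 0.0776] med [0.5645 0.1204 0.074 ]
side red1 110 [240.8455 203.5364] lo [0.5226 0.1105 0.0594] hi [0.5658 0.1486 0.1264] med [0.5382 0.1177 0.1045]
top blue 67 [218.6418 261.7313] lo [ 0.3707 -0.0531  0.1806] hi [0.5402 0.1273 1.1181] med [0.5322 0.1206 0.1859]
top yellow 0
top red1 63 [227.7619 264.2381] lo [0.5287 0.1137 0.0838] hi [0.5551 0.1305 0.1269] med [0.5351 0.1198 0.0995]
rect ((509.1076965332031, 175.39707946777344), (177.60096740722656, 191.11036682128906), 4.093599319458008) 0.04415534417119614
blue [0.5334 0.1237 0.1748]Traceback (most recent call last):
  File "<stdin>", line 26, in <module>
KeyError: ('top', 'yellow')
```

```bash
python3 - <<'E'
from h import *
np.set_printoptions(precision=4,suppress=True)
C={n:dict(np.load(f"/tmp/{n}.npz")) for n in("side","top")}
B={"side":(205,160,285,260),"top":(205,235,250,310)}
def P(c): 
    k=f(c); return np.array([[k,0,c["cx"]],[0,k,c["cy"]],[0,0,1]])@np.c_[c["R"],c["t"]]
pix={}
for n,c in C.items():
    x0,y0,x1,y1=B[n]; X=xyz(c); h=cv2.cvtColor(c["img"],cv2.COLOR_RGB2HSV).astype(int)
    m0=np.zeros((480,640),bool); m0[y0:y1,x0:x1]=1; m0&=(h[...,1]>130)
    for k,(a,b) in dict(blue=(105,130),yellow=(18,30)).items():
        m=m0&(h[...,0]>=a)&(h[...,0]<=b)&(h[...,2]>70)&(X[...,0]>.52)
        m=m&((X[...,2]>.1)&(X[...,2]<.3) if k=="blue" else (X[...,2]>.05)&(X[...,2]<.1))
        q=cv2.connectedComponentsWithStats(m.astype(np.uint8))
        i=1+np.argmax(q[2][1:,4]); m=q[1]==i; pix[n,k]=q[3][i]
        print(n,k,q[2][i],pix[n,k],"lo",X[m].min(0),"hi",X[m].max(0),"med",np.median(X[m],0))
for k in("blue","yellow"):
    p=cv2.triangulatePoints(P(C["side"]),P(C["top"]),pix["side",k],pix["top",k]); print(k,(p[:3]/p[3]).ravel())
a,b=[cv2.resize(C[n]["img"][y:y+80,x:x+80,::-1],None,fx=5,fy=5,interpolation=cv2.INTER_CUBIC) for n,x,y in(("side",205,165),("top",190,230))]
cv2.imwrite("pics/pair.png",np.hstack([a,b]))
E
```

```text
side blue [229 169   9  10  72] [233.0694 173.6806] lo [0.5244 0.1099 0.1763] hi [0.5382 0.1227 0.1876] med [0.5305 0.1157 0.1828]
side yellow [247 204  12  18 130] [252.5154 211.4538] lo [0.5575 0.1119 0.0502] hi [0.5795 0.1415 0.0776] med [0.5615 0.1202 0.0693]
top blue [216 256   9  10  65] [219.6    260.4615] lo [0.5254 0.114  0.1806] hi [0.5402 0.1273 0.1894] med [0.5327 0.1206 0.1858]
top yellow [225 250  11   9  48] [230.6667 253.5208] lo [0.5599 0.116  0.0503] hi [0.5738 0.1369 0.0765] med [0.5664 0.1214 0.0733]
blue [0.5344 0.1227 0.1754]
yellow [0.5666 0.1246 0.0618]
```

View pics/pair.png

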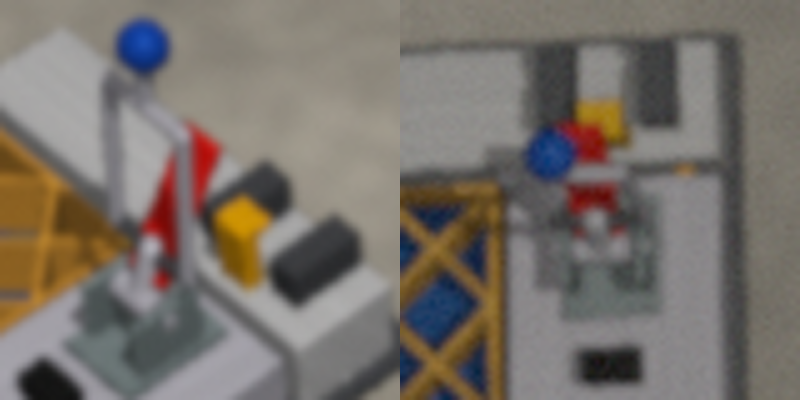

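The brass mould is the left one, yawed about 4°. The ball is near (0.534, 0.121, 0.179) and the seat near (0.570, 0.121, 0.065). I'm moving now, going high over the bench.

Call:
carry_out(deltas=[[0.1, -0.1, -0.3, 0, 1], [0.4, -0.4, -0.6, 0, 1], [0.7, -0.7, -0.8, 0, 1], [1, -1, -0.8, 0, 1], [1, -1, -0.8, 0, 1]], force=25)

```text
clock: 1.12
position: [0.3163, -0.3834, 0.3399]
ee_rot: [0.982, 0.19, 0.001, 0.001]
ft_force: [0.4, -0.5, -0.0]
grip_width: 1.0
grasp_force: 0.0
```

Call:
carry_out(deltas=[[0.25, -0.25, 0, 0, 1], [0.5, -0.5, 0, 0, 1], [0.75, -0.75, 0, 0, 1], [1, -1, 0, 0, 1], [1, -1, 0, 0, 1]])

```text
clock: 1.75
position: [0.3999, -0.1887, 0.3387]
ee_rot: [0.982, 0.19, 0.0, 0.0]
ft_force: [0.7, -0.2, 0.8]
grip_width: 0.999
grasp_force: 0.0
```

Call:
carry_out(deltas=[[0.25, -0.25, 0, 0.2, 1], [0.5, -0.5, 0, 0.4, 1], [0.75, -0.75, 0, 0.58, 1], [1, -1, 0, 0.58, 1], [1, -1, 0, 0.58, 1], [1, -1, 0, 0.58, 1]])

```text
clock: 2.5
position: [0.4829, 0.0013, 0.3382]
ee_rot: [0.999, 0.036, -0.0, 0.0]
ft_force: [0.1, -1.2, 0.3]
grip_width: 1.003
grasp_force: 0.0
```

Call:
carry_out(deltas=[[0.2, -0.38, 0, 0, 1], [0.4, -0.76, 0, 0, 1], [0.4, -0.76, 0.3, 0, 1], [0.4, -0.76, 0.4, 0, 1], [0.4, -0.76, 0.4, 0, 1]])

```text
clock: 3.12
position: [0.5343, 0.1184, 0.2781]
ee_rot: [0.999, 0.035, -0.001, 0.001]
ft_force: [1.4, 0.2, 1.0]
grip_width: 0.999
grasp_force: 0.0
```

```bash
python3 - <<'E'
from h import *
np.set_printoptions(precision=4,suppress=True)
c=camera("side"); o=manip.get_obs(); print(o["position"],o["ee_rot"])
for q in("mould_keeper","mould_ball","mould_tip"):
    print(q,[(np.round(b["position"],4).tolist(),round(b["conf"],2)) for b in boxes_of(q,c)[:3]])
im=c["img"][130:250,180:320,::-1]; cv2.imwrite("pics/s1.png",cv2.resize(im,None,fx=5,fy=5,interpolation=cv2.INTER_CUBIC))
E
```

```text
[0.5347 0.119  0.2793] [0.9994 0.0351 0.0002 0.0005]
mould_keeper [([0.5704, 0.1352, 0.0436], 0.94)]
mould_ball [([0.5257, 0.1214, 0.1512], 0.67)]
mould_tip [([0.53, 0.1176, 0.1206], 0.92)]
```

View pics/s1.png

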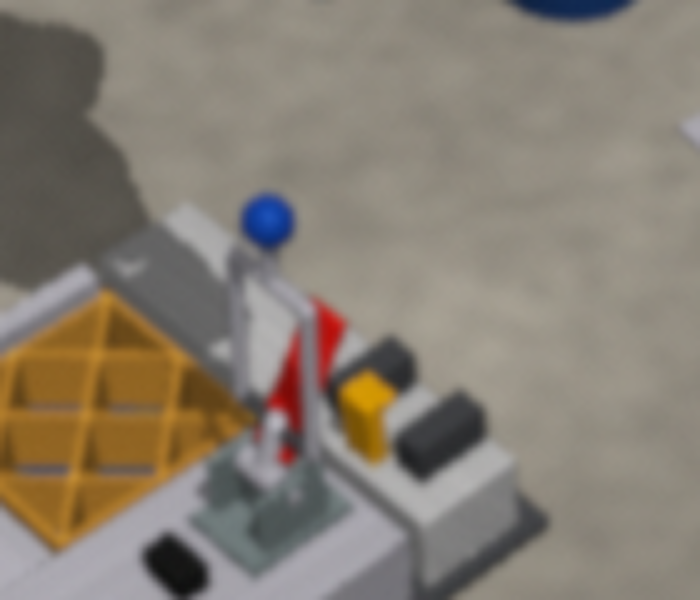

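The crop shows the loop still upright, with the ball at about (267,220) in the crop, the keeper at (365,410) and the lever leaning to +x. I'm descending to pinch the ball.

Call:
carry_out(deltas=[[0, 0, 0.3, 0, 1], [0, 0, 0.55, 0, 1], [0, 0, 0.62, 0, 1], [0, 0, 0.62, 0, 0.2], [0, 0, 0.62, 0, -0.3], [0, 0, 0.62, 0, -1], [0, 0, 0.62, 0, -1], [0, 0, 0.62, 0, -1], [0, 0, 0.62, 0, -1], [0, 0, 0.62, 0, -1]], force=20)

```text
clock: 4.58
position: [0.5344, 0.1209, 0.1855]
ee_rot: [0.999, 0.037, -0.0, 0.0]
ft_force: [-0.0, -0.4, 0.5]
grip_width: -0.004
grasp_force: 0.0
```

```bash
python3 - <<'E'
from h import *
c=camera("side"); o=manip.get_obs(); print(o["position"],o["ft_force"],o["grip_width"],o["grasp_force"])
im=c["img"][100:220,180:320,::-1]; cv2.imwrite("pics/s2.png",cv2.resize(im,None,fx=5,fy=5,interpolation=cv2.INTER_CUBIC))
E
```

```text
[0.53435457 0.12088852 0.18548358] [ 0.45488605 -0.46115056  0.49889745] 0.0017710073530743397 0.0
```

View pics/s2.png

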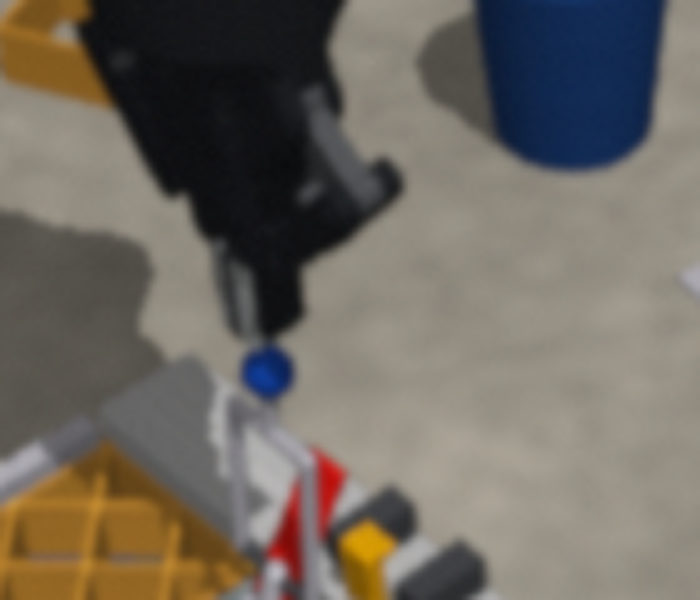

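```bash
python3 - <<'E'
from h import *
np.set_printoptions(precision=4,suppress=True)
for n in("side","top"):
    c=camera(n); X=xyz(c); h=cv2.cvtColor(c["img"],cv2.COLOR_RGB2HSV).astype(int)
    for z in(.1435,.1635,.1855): print(n,z,proj(c,[.5344,.1209,z]))
    m=np.zeros((480,640),bool); m[150:300,205:260]=1
    b=m&(h[...,1]>130)&(h[...,0]>104)&(h[...,0]<130)&(X[...,2]>.1)&(X[...,2]<.3)
    print("blue",b.sum(),[a.mean() for a in np.nonzero(b)][::-1] if b.any() else 0, X[b].mean(0), X[b].min(0),X[b].max(0))
    if n=="side":
        for v in range(150,182,3): print(v,np.round(X[v,225:241:3,2],3), h[v,225:241:3,2])
E
```

```text
side 0.1435 [235.4766 188.2834]
side 0.1635 [234.3303 179.5799]
side 0.1855 [233.0249 169.6677]
blue 66 [np.float64(233.1060606060606), np.float64(173.96969696969697)] [0.5305 0.1157 0.1822] [0.5231 0.1104 0.1741] [0.5372 0.1226 0.1878]
150 [0.235 0.243 0.242 0.252 0.257 0.262] [39 22 22 20 20 20]
153 [ 0.229  0.231  0.232  0.247  0.251 -0.004] [52 58 21 23 18 70]
156 [0.225 0.227 0.226 0.227 0.225 0.219] [54 87 31 18 18 87]
159 [0.215 0.221 0.219 0.222 0.217 0.215] [61 96 42 18 19 77]
162 [0.209 0.214 0.211 0.216 0.208 0.208] [82 88 49 18 20 63]
165 [ 0.201  0.207  0.205  0.21   0.205 -0.001] [105  81  57  19  55 130]
168 [-0.001 -0.004  0.199 -0.    -0.    -0.004] [144 118  98  73 136 144]
171 [-0.003 -0.002  0.186  0.186  0.185 -0.   ] [147 114  99  95  97 149]
174 [ 0.002  0.181  0.184  0.182  0.182 -0.   ] [144 109 145 115  85 144]
177 [ 0.043 -0.001  0.181  0.178  0.177 -0.001] [162 117 120 126 102 147]
180 [ 0.153  0.154 -0.001  0.169 -0.001  0.001] [135 115 117  96 141 149]
top 0.1435 [223.9256 263.6627]
top 0.1635 [221.928  261.6329]
top 0.1855 [219.6353 259.3031]<stdin>:8: RuntimeWarning: Mean of empty slice.
  ret = um.true_divide(
Traceback (most recent call last):
ValueError: zero-size array to reduction operation minimum which has no identity
```

```bash
python3 - <<'E'
from h import *
np.set_printoptions(precision=4,suppress=True)
c=camera("side"); X=xyz(c); g=c["img"].max(2)
m=np.zeros((480,640),bool); m[145:169,215:250]=1
m&=(X[...,2]>.19)&(X[...,2]<.24)
P=X[m]; v,u=np.nonzero(m)
for lo in np.arange(.19,.24,.006):
    s=(P[:,2]>=lo)&(P[:,2]<lo+.006)
    if s.any(): print(round(lo,3),s.sum(),P[s].min(0),P[s].max(0),P[s].mean(0), u[s].min(),u[s].max(),v[s].min(),v[s].max())
a=np.array(manip.get_obs()["joint_pos"]);print(a,manip.get_obs()["ee_rot"])
cv2.imwrite("pics/s3.png",cv2.resize(c["img"][140:190,200:270,::-1],None,fx=10,fy=10,interpolation=cv2.INTER_CUBIC))
E
```

```text
0.19 1 [0.5352 0.1151 0.1949] [0.5352 0.1151 0.1949] [0.5352 0.1151 0.1949] 235 235 167 167
0.196 10 [0.523  0.1115 0.1964] [0.5407 0.1269 0.2018] [0.5275 0.1156 0.1996] 224 238 164 168
0.202 38 [0.5217 0.1057 0.2023] [0.5409 0.1324 0.2078] [0.5268 0.1147 0.2053] 223 240 158 168
0.208 50 [0.5221 0.1049 0.208 ] [0.542  0.1244 0.2139] [0.5294 0.111  0.211 ] 224 240 159 166
0.214 44 [0.5218 0.1039 0.2141] [0.5416 0.1265 0.2197] [0.529  0.1112 0.217 ] 223 240 156 162
0.22 52 [0.5213 0.1045 0.22  ] [0.5416 0.1323 0.2259] [0.5286 0.1117 0.2229] 222 240 151 160
0.226 36 [0.5209 0.104  0.2266] [0.5307 0.1319 0.2319] [0.525  0.1132 0.2294] 222 234 148 157
0.232 21 [0.522  0.1052 0.2322] [0.528  0.1261 0.238 ] [0.5243 0.1157 0.2344] 222 232 147 154
0.238 9 [0.5202 0.1059 0.2385] [0.5251 0.1259 0.2399] [0.5223 0.1183 0.2392] 221 230 146 152
[ 0.3881  0.2788 -0.8087  1.6789  0.2098  1.2738 -1.9609] [ 0.9993  0.0365 -0.      0.    ]
```

View pics/s3.png

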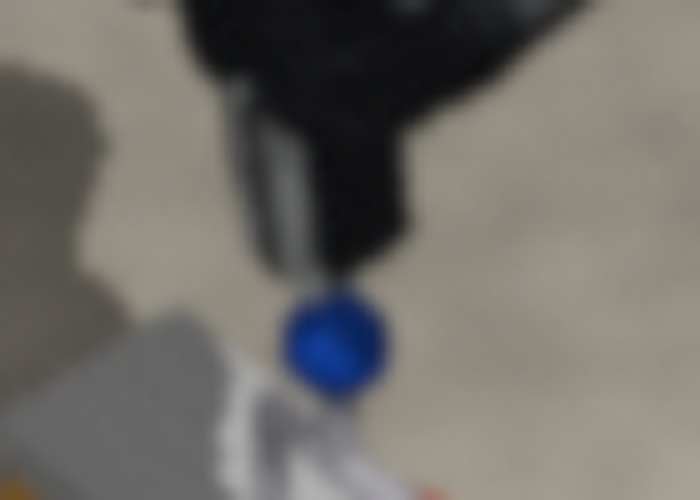

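The picture shows the closed fingertips at about (300,275), just above the ball at (335,342). By depth they stand near z 0.197, so the tips sit about 33 mm higher than the readout suggests. I'll open, go down by that amount and close again.

Call:
carry_out(deltas=[[0, 0, 0, 0, 1], [0, 0, 0, 0, 1], [0, 0, 0, 0, 1], [0, 0, 0, 0, 1], [0, 0, 0.1, 0, 1], [0, 0, 0.2, 0, 1], [0, 0, 0.23, 0, 1], [0, 0, 0.23, 0, 0], [0, 0, 0.23, 0, -0.4], [0, 0, 0.23, 0, -1], [0, 0, 0.23, 0, -1], [0, 0, 0.23, 0, -1], [0, 0, 0.23, 0, -1], [0, 0, 0.23, 0, -1]], force=20)

```text
clock: 6.52
position: [0.5346, 0.1214, 0.1514]
ee_rot: [0.999, 0.037, 0.0, -0.0]
ft_force: [0.6, 3.4, 5.1]
grip_width: 0.194
grasp_force: 19.6
```

```bash
python3 - <<'E'
from h import *
np.set_printoptions(precision=4,suppress=True)
c=camera("side"); o=manip.get_obs(); print(o["position"],o["ft_force"],o["grip_width"],o["grasp_force"])
X=xyz(c)
m=np.zeros((480,640),bool); m[145:185,215:250]=1; h=cv2.cvtColor(c["img"],cv2.COLOR_RGB2HSV)
m&=(X[...,2]>.14)&(X[...,2]<.20)&(c["img"].max(2)<75); P=X[m]; print(np.percentile(P,[1,5,50],axis=0))
cv2.imwrite("pics/s4.png",cv2.resize(c["img"][140:220,200:280,::-1],None,fx=7,fy=7,interpolation=cv2.INTER_CUBIC))
E
```

```text
[0.5346 0.1213 0.1514] [-0.4559  3.1407  3.4666] 0.18697164387818027 19.64860886335373
[[0.5216 0.0966 0.1627]
 [0.5223 0.0974 0.1698]
 [0.5282 0.1173 0.185 ]]
```

View pics/s4.png

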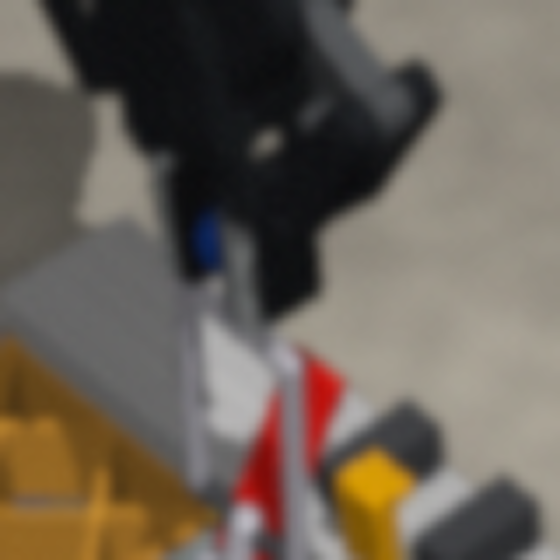

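The pinch holds: the ball is at (205,240) in the crop, between the pads, with 19.6 N of grip. Next I swing the loop over along its arc.

Call:
carry_out(deltas=[[0.05, 0, 0.008, 0, -1], [0.1, 0, 0.02, 0, -1], [0.15, 0, 0.035, 0, -1], [0.2, 0, 0.055, 0, -1], [0.2, 0, 0.055, 0, -1]])

```text
clock: 7.2
position: [0.5646, 0.1233, 0.1423]
ee_rot: [0.999, 0.037, -0.0, -0.0]
ft_force: [0.5, 2.3, 2.3]
grip_width: 0.19
grasp_force: 19.8
```

Forces stay low, so I carry on to about 35° of elevation.

Call:
carry_out(deltas=[[0.05, 0, 0.025, 0, -1], [0.095, 0, 0.053, 0, -1], [0.14, 0, 0.085, 0, -1], [0.177, 0, 0.122, 0, -1], [0.214, 0, 0.16, 0, -1], [0.245, 0, 0.204, 0, -1], [0.245, 0, 0.204, 0, -1]])

```text
clock: 8.07
position: [0.6016, 0.1258, 0.1116]
ee_rot: [0.999, 0.037, 0.0, -0.0]
ft_force: [3.1, 3.4, 2.8]
grip_width: 0.192
grasp_force: 20.4
```

Call:
carry_out(deltas=[[0.042, 0, 0.07, 0, -1], [0.074, 0, 0.142, 0, -1], [0.074, 0, 0.142, 0, -0.4], [0.074, 0, 0.142, 0, 0], [0.074, 0, 0.142, 0, 0.4], [0.074, 0, 0.142, 0, 0.4], [0.074, 0, 0.142, 0, 0.4], [0.074, 0, 0.142, 0, 0.4], [0.074, 0, 0, 0, 0.4], [0.074, 0, -0.4, 0, 0.4], [0.074, 0, -0.5, 0, -1], [0.074, 0, -0.5, 0, -1], [0.074, 0, -0.5, 0, -1], [0.074, 0, -0.5, 0, -1]])

```text
clock: 9.82
position: [0.6114, 0.1264, 0.1858]
ee_rot: [0.999, 0.037, -0.001, 0.0]
ft_force: [0.1, 0.2, 0.3]
grip_width: -0.004
grasp_force: 0.0
```

```bash
cat > look.py <<'E'
from h import *
np.set_printoptions(precision=4,suppress=True)
import sys
o=manip.get_obs(); print(o["clock"],o["position"],o["ft_force"],o["grip_width"])
for n in("side","top"):
    c=camera(n); X=xyz(c); h=cv2.cvtColor(c["img"],cv2.COLOR_RGB2HSV).astype(int)
    m0=(X[...,0]>.42)&(X[...,0]<.66)&(X[...,1]>.08)&(X[...,1]<.16)&(h[...,1]>130)
    for k,a,b,z in(("blue",105,130,.045),("yellow",18,30,.05),("red",0,6,.05),("red",174,180,.05)):
        m=m0&(h[...,0]>=a)&(h[...,0]<=b)&(X[...,2]>z)&(X[...,2]<.2)
        if k!="red": m&=X[...,0]>.535
        if m.any(): print(n,k,m.sum(),"lo",np.percentile(X[m],5,axis=0),"hi",np.percentile(X[m],95,axis=0),"med",np.median(X[m],0))
    if n==sys.argv[1]:
        x,y=(200,160) if n=="side" else (190,220)
        cv2.imwrite("pics/"+sys.argv[2],cv2.resize(c["img"][y:y+90,x:x+100,::-1],None,fx=6,fy=6,interpolation=cv2.INTER_CUBIC))
E
python3 look.py side l1.png
```

```text
9.825 [0.6114 0.1264 0.1858] [0.0679 0.191  0.3485] -0.004056393759651151
side blue 45 lo [0.6114 0.1185 0.0561] hi [0.6214 0.1274 0.0644] med [0.6162 0.122  0.0609]
side yellow 93 lo [0.5585 0.1138 0.0519] hi [0.5738 0.1339 0.075 ] med [0.5627 0.1215 0.0719]
side red 228 lo [0.5332 0.1117 0.0831] hi [0.5638 0.1279 0.1132] med [0.5495 0.1191 0.0994]
side red 8 lo [0.525  0.1135 0.0753] hi [0.552  0.1252 0.0979] med [0.5331 0.1158 0.0859]
```

View pics/l1.png

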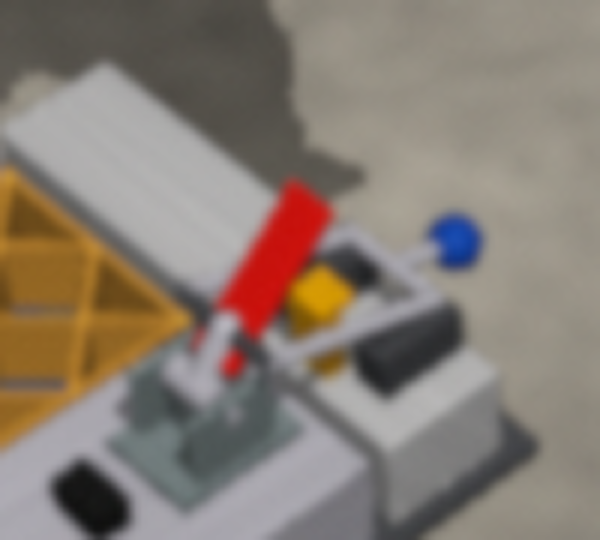

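The loop lies down past the yellow keeper: its bar is at about (440,300) in the crop, resting on the rails, and the ball is at (455,240). That puts it hooked and slack, with the lever still leaning to +x. I'm lowering the shut fingers on the +x side of the lever tip.

Call:
carry_out(deltas=[[0, 0.01, 0.3, 0, -1], [0, 0.01, 0.55, 0, -1], [0, 0.01, 0.65, 0, -1], [-0.1, 0.01, 0.65, 0, -1], [-0.1, 0.01, 0.65, 0, -1]])

```text
clock: 10.55
position: [0.5971, 0.1243, 0.0904]
ee_rot: [0.999, 0.037, 0.0, 0.0]
ft_force: [0.5, -0.7, 0.7]
grip_width: -0.002
grasp_force: 0.0
```

```bash
python3 - <<'E'
from h import *
np.set_printoptions(precision=4,suppress=True)
o=manip.get_obs(); print(o["clock"],o["position"],o["ft_force"])
c=camera("side"); X=xyz(c); h=cv2.cvtColor(c["img"],cv2.COLOR_RGB2HSV).astype(int)
m=(X[...,0]>.565)&(X[...,0]<.63)&(X[...,1]>.08)&(X[...,1]<.16)&(X[...,2]>.08)&(X[...,2]<.14)&(c["img"].max(2)<75)
P=X[m]; print(m.sum(),np.percentile(P,[2,10,50,98],axis=0))
m=(X[...,0]>.5)&(X[...,0]<.6)&(X[...,1]>.08)&(X[...,1]<.16)&(X[...,2]>.06)&(X[...,2]<.14)&(h[...,1]>150)&(h[...,0]<6)
P=X[m]; print(m.sum(),P.max(0),np.median(P,0),np.degrees(np.arctan(np.polyfit(P[:,0],P[:,2],1)[0])),P[np.argsort(-P[:,2])[:5]])
E
```

```text
10.55 [0.5971 0.1243 0.0904] [ 0.4783 -0.7363  0.6625]
126 [[0.5844 0.1075 0.1099]
 [0.5849 0.1088 0.1131]
 [0.5898 0.1136 0.1243]
 [0.6014 0.1277 0.1387]]
218 [0.5675 0.1309 0.1149] [0.5497 0.1189 0.0993] 42.741280502334334 [[0.5645 0.1276 0.1149]
 [0.5621 0.1246 0.1139]
 [0.5635 0.1236 0.1137]
 [0.5636 0.1266 0.1137]
 [0.5639 0.1299 0.1135]]
```

Call:
carry_out(deltas=[[0, 0, 0.07, 0, -1], [-0.08, 0, 0.07, 0, -1], [-0.13, 0, 0.06, 0, -1], [-0.17, 0, 0.04, 0, -1], [-0.21, 0, 0.01, 0, -1], [-0.26, 0, -0.015, 0, -1], [-0.31, 0, -0.04, 0, -1], [-0.37, 0, -0.065, 0, -1], [-0.43, 0, -0.085, 0, -1], [-0.43, 0, -0.085, 0, -1]])

```text
clock: 11.85
position: [0.5322, 0.1192, 0.1026]
ee_rot: [0.999, 0.037, -0.0, 0.0]
ft_force: [1.1, 0.1, 0.1]
grip_width: 0.002
grasp_force: 0.0
```

```bash
python3 look.py side l2.png
```

```text
11.85 [0.5322 0.1192 0.1026] [1.1107 0.1121 0.0509] 0.002224611231303171
side blue 45 lo [0.5929 0.1152 0.0544] hi [0.6019 0.1268 0.0639] med [0.5967 0.1213 0.0603]
side yellow 99 lo [0.558  0.1139 0.0577] hi [0.5708 0.1294 0.075 ] med [0.5623 0.1211 0.0712]
side red 145 lo [0.5122 0.1093 0.0937] hi [0.5187 0.1251 0.1338] med [0.5143 0.1151 0.1167]
side red 6 lo [0.5135 0.1097 0.0875] hi [0.5202 0.122  0.1113] med [0.5165 0.1122 0.0959]
```

View pics/l2.png

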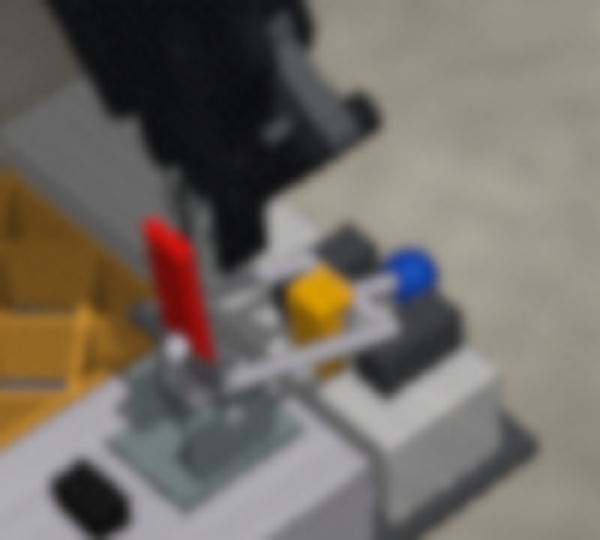

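Lever is upright (red from (165,225) to (200,350) in the crop) and the bar is drawing back toward the keeper, with the ball at (410,275). Continuing over the arc.

Call:
carry_out(deltas=[[-0.045, 0, 0.002, 0, -1], [-0.083, 0, 0.006, 0, -1], [-0.125, 0, 0.017, 0, -1], [-0.163, 0, 0.033, 0, -1], [-0.2, 0, 0.055, 0, -1], [-0.232, 0, 0.079, 0, -1], [-0.262, 0, 0.11, 0, -1], [-0.262, 0, 0.11, 0, -1]])

```text
clock: 12.95
position: [0.4929, 0.1163, 0.0854]
ee_rot: [0.999, 0.037, -0.001, 0.0]
ft_force: [0.4, -0.3, 0.6]
grip_width: -0.002
grasp_force: 0.1
```

```bash
python3 look.py side l3.png
```

```text
12.95 [0.4929 0.1163 0.0854] [ 0.4382 -0.2911  0.6352] -0.0019210670957689492
side blue 53 lo [0.5842 0.1147 0.0587] hi [0.5936 0.1275 0.0685] med [0.5877 0.1199 0.064 ]
side yellow 113 lo [0.5541 0.1141 0.0549] hi [0.5677 0.1293 0.075 ] med [0.5577 0.1208 0.0706]
side red 151 lo [0.4652 0.1063 0.0791] hi [0.507  0.1202 0.1083] med [0.4803 0.1104 0.0997]
side red 8 lo [0.4827 0.1015 0.0784] hi [0.5095 0.1197 0.108 ] med [0.4942 0.1092 0.0872]
top blue 46 lo [0.5847 0.119  0.0635] hi [0.5946 0.1318 0.0698] med [0.59   0.1247 0.0665]
top yellow 15 lo [0.5561 0.1153 0.0596] hi [0.5674 0.1197 0.0759] med [0.5605 0.1175 0.0722]
```

The keeper has drawn in about 4 mm, so the bar is hooked. Finishing the throw.

Call:
carry_out(deltas=[[-0.025, 0, 0.033, 0, -1], [-0.046, 0, 0.07, 0, -1], [-0.062, 0, 0.108, 0, -1], [-0.072, 0, 0.145, 0, -1], [-0.078, 0, 0.17, 0, -1], [-0.078, 0, 0.19, 0, -1], [-0.078, 0, 0.19, 0, -1]])

```text
clock: 13.92
position: [0.4816, 0.1155, 0.0578]
ee_rot: [0.999, 0.037, -0.001, 0.0]
ft_force: [-5.3, -2.0, 10.4]
grip_width: -0.002
grasp_force: 5.8
```

```bash
python3 look.py side l4.png
```

```text
13.925 [0.4816 0.1155 0.0578] [-5.3283 -1.9931 10.3673] -0.0024120492847162977
side blue 54 lo [0.5832 0.1157 0.0637] hi [0.5938 0.1269 0.0739] med [0.5879 0.1202 0.0704]
side yellow 117 lo [0.5537 0.1137 0.0538] hi [0.5665 0.1291 0.0752] med [0.5567 0.1193 0.0706]
side red 184 lo [0.4543 0.105  0.0573] hi [0.5053 0.1208 0.0713] med [0.4696 0.1109 0.0683]
side red 14 lo [0.4532 0.1006 0.0649] hi [0.5015 0.1207 0.0887] med [0.4824 0.1037 0.0741]
top blue 45 lo [0.5855 0.1185 0.0693] hi [0.5945 0.132  0.076 ] med [0.59   0.1253 0.0727]
top yellow 35 lo [0.5554 0.1156 0.0601] hi [0.5663 0.124  0.0768] med [0.5602 0.1191 0.0734]
```

Call:
carry_out(deltas=[[0, 0, 0.02, 0, -1], [0, 0, 0.02, 0, -1], [0, 0, -0.1, 0, -1], [0, 0, -0.5, 0, -1], [0, 0, -0.9, 0, -1], [-0.5, 0, -0.9, 0, -1], [-0.5, 0, -0.9, 0, -1], [-0.5, 0, -0.9, 0, -1]])

```text
clock: 15.02
position: [0.407, 0.1097, 0.1928]
ee_rot: [0.999, 0.036, 0.001, 0.001]
ft_force: [0.4, 0.5, 0.1]
grip_width: -0.001
grasp_force: 0.0
```

```bash
python3 look.py side l5.png
```

```text
15.025 [0.407  0.1097 0.1928] [0.3707 0.5438 0.1004] -0.0010598904941303258
side blue 52 lo [0.5833 0.1151 0.0644] hi [0.5937 0.1262 0.0745] med [0.5877 0.1203 0.0701]
side yellow 116 lo [0.5535 0.1137 0.054 ] hi [0.5664 0.1291 0.0749] med [0.557  0.12   0.0705]
side red 294 lo [0.4551 0.1065 0.0637] hi [0.5047 0.1231 0.0718] med [0.4799 0.1132 0.0688]
side red 15 lo [0.4542 0.1091 0.0646] hi [0.5082 0.1272 0.07  ] med [0.4849 0.1218 0.0684]
top blue 46 lo [0.5853 0.1186 0.0682] hi [0.5947 0.1321 0.0757] med [0.5902 0.1251 0.0721]
top yellow 72 lo [0.555  0.1155 0.0621] hi [0.5662 0.1303 0.0773] med [0.559  0.123  0.0736]
top red 304 lo [0.4572 0.1098 0.0656] hi [0.5063 0.1271 0.0729] med [0.4817 0.1179 0.0696]
top red 5 lo [0.4549 0.1123 0.0688] hi [0.505  0.1257 0.072 ] med [0.4835 0.1182 0.0694]
```

View pics/l5.png

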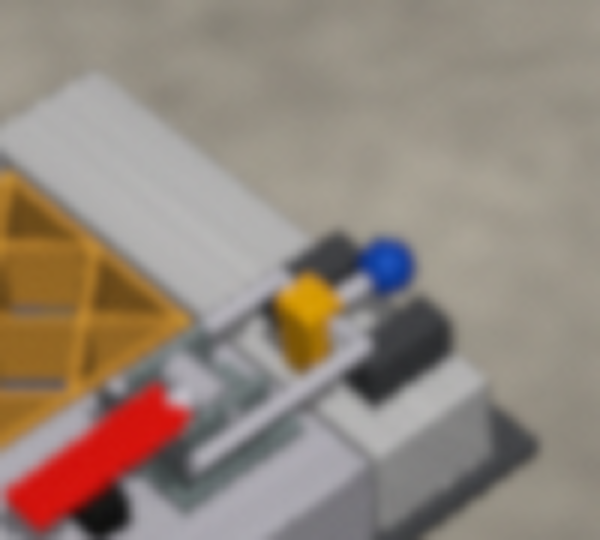

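The red lever lies level from (30,500) to (175,400) in the crop. The bar is behind the yellow keeper at (310,320), the ball is level at (385,265), and the end-block gap has closed. The robot is clear of everything, so I'm handing in.

```bash
python3 -c "
from workcell import ticket
print(ticket.hand_in())"
```

```text
the job is handed in; nothing more can be done
None
```

The brass-pattern mould is latched: the loop is hooked behind the yellow keeper and the red lever is thrown fully down and stayed level once released. The end block drew in about 4–5 mm. I did not touch the empty mould's latch, and I handed the job in at about 15 s with the arm clear. No verdict came back.

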